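Lock the seed-tray stop with its thumbscrew

TASK

Slide the steel tray stop along its channel until the slot in its foot lies over the slot in the lock strip below, put the quarter-turn thumbscrew through both slots, press it down gently against its spring ring and turn it a quarter turn so that it stays locked down, then let go. The strip's slot is only roughly known, so feel for it with light force (the screw must never be pressed or forced harder than about 40 N), and leave the other things on the bench alone.

Things in the scene. Friction and masses are not known exactly. Their poses are not given: they have to be found in the camera images.
- track: Aluminium channel fixed to the bench, 300 mm long, 62 mm wide, 30 mm high. x runs along it, y across, z up. Origin: on the bench below the channel's mark, 110 mm from its -x end and 190 mm from its +x end. A flat steel lock strip lies in it.
- track_mark (a point): Point above the channel's origin on the lock strip's top face, z = 29 mm; axes as the channel's. The strip: 264 x 46 mm, 5 mm thick, an 18 mm hollow below. Its one slot (12 mm along x, 22 mm along y) is at y = 0 and anywhere from x = -12 to +12 mm of this point: that differs each time and is not measured. The strip is held stiffly (25 N).
- stop (a joint): Tray stop's position (m) along the channel's x; 0 when its foot's slot is over the mark, so it must end at the unknown x of the strip's slot (-0.012 to 0.012). Range -0.040 to 0.115, starts at 0.055 to 0.100; slides with about 2.5 N of friction and stays where it is left.
- stop_hole (a point): Centre of the slot in the tray stop's flat steel foot, at the foot's top face (35 mm above the bench); axes as the channel's. The slot is 12 mm along x by 22 mm along y, through the foot (z 30 to 35 mm). The foot reaches 30 mm to the -x side and 64 mm to the +x side of the slot and is 72 mm wide.
- ring_top (a point): Centre of the top of the sprung steel ring round the foot's slot: 34 mm square, 24 mm bore, top at 42 mm above the bench when free. It takes about 2 N to start it down and 1.5 N more per mm, to a hard stop after 6 mm (11 N).
- stop_plate (a point): Centre of the tray stop's upright plate, 60 mm to the +x side of stop_hole and part of the same steel piece: 8 mm thick along x, 56 mm wide along y, from 35 to 85 mm above the bench; axes as the channel's. It can be gripped over its thickness from above, or pushed. Two 22 mm high gussets stand at y = +-24 mm on its side towards the slot.
- screw_grip (a point): Centre of the flat paddle on top of the loose steel thumbscrew (70 g, 69 mm long): 9 mm thick (x), 30 mm wide (y), 30 mm tall (z). Screw axes: z up along the shank, y along the paddle's width and the cross-pin. Starts upright, hanging by its collar in a 24 mm hole of a wooden block 58 mm square, 40 mm high.
- screw_collar (a point): Centre of the underside of the thumbscrew's collar, 29 mm below screw_grip: a disc 30 mm across and 4 mm thick, with a 10 mm neck from it up to the paddle and a 10 mm shank below. It lands on the spring ring. Locked, the springs hold the pin up against the strip's underside with the ring 3 mm down.
- screw_pin (a point): Centre of the cross-pin at the screw's foot, 49 mm below screw_grip: a round-ended bar 20 mm long (screw's y), 10 mm thick; lowest point 5 mm below. It passes the slots with y across the channel. With the ring pressed 4 to 5 mm down it is below the strip and turns freely, either way, a quarter turn until y lies along the channel.
- claypot: Bystander: terracotta pot 84 mm across, 75 mm high; origin under its centre. It and the screw's block may stand in each other's place.
- labelcup: Bystander: grey cup 68 mm across, 70 mm high; origin under its centre.
- sparepot: Bystander: black plastic pot 68 mm across, 62 mm high; origin under its centre.

How it is judged:
By the outcome, as a careful person would: the job done as asked, in the order asked, and still so for the second after the job is handed in, with the robot touching nothing.
It also fails if it takes over 64 s, if anything falls off the work surface, if the arm or the gripper's body presses on something with over 40 N, if the wrist force passes 120 N, or if a joint passes its speed limit or range.

ROBOT

A 6-joint arm with a two-finger parallel gripper is mounted at the origin on the work surface. World frame = base frame: x ahead of the robot, y to its left, z up, the work surface at z = 0. Lengths are in m, angles in degrees, forces in N, time in s.
With the tool pointing down it reaches from about 0.325 to 0.85 m from the base axis. Payload 15.5 kg.
Tool frame: the origin (TCP) lies midway between the tips of the shut fingers; the grasp point (between the pads) lies 19 mm behind it; y points along the fingers, x is the direction in which the jaws open and shut, and the axes are right-handed (so a half turn about y gives the same grasp; the last joint's range is limited). The gripper opens to 91 mm and grips with 3 to 60 N. Pads are 32 mm wide; open, the fingers measure 118 mm over their backs; the gripper's body (76 mm by 178 mm) begins 60 mm behind the grasp point.
Start: joints at [67.294, 28.281, 77.091, -0, 74.628, -5.472], TCP at [0.185, 0.597, 0.214] pointing down, gripper open.
Joint ranges: [-166.48, 166.48], [-47.26, 123.95], [12.59, 153.08], [-70.14, 250.14], [6.76, 159.57], [-176.63, 176.63]. Speed limits (degrees/s): [108.29, 108.29, 147.25, 172.46, 172.46, 172.46].

INTERFACE

Orientations are given as a 3x3 rotation matrix whose columns are the frame's x, y, z axes.
In Python, from bench import ctrl gives the robot as it stands. The module is installed in compiled form; this text tells all that it offers. Calls block until the motion is done:
- ctrl.goto(position, orientation): joint-space move of the TCP to a pose.
- ctrl.move_l(position, vel=0.15, ori=None, contact_N=None): straight line of the TCP; ori=None keeps the orientation; vel is the mean speed in m/s. With contact_N (N) it stops when the force on the tool has changed by that much, and returns True; else False.
- ctrl.movej(angles): joint-space move.
- ctrl.command_gripper(opening): opening from 0.0 (shut) to 1.0 (fully open); the grip force is fixed at half the most; returns when the fingers have stopped.
- ctrl.sleep(seconds).
- ctrl.ik(position, orientation): joint angles nearest the present ones, or None.
- ctrl.read_camera(name): name is "side" or "top"; returns the picture (384x512x3 uint8, blue, green, red); there is no depth.
- ctrl.camera_params(name): a dict with "fx", "fy", "cx", "cy" (pixels), "pose" (4x4, takes a point from camera to world coordinates). Camera axes: x right, y up, looking along -z (the intrinsics and any distortion apply to the point x, -y, -z); pixel columns grow to the right and rows downward; lengths in m; the calibration is good to about 2 mm. A picture is of the moment at which its call begins. camera_params takes no time and is no camera call.
A pose or a line that the arm cannot do raises ctrl.MotionError and nothing moves.
- ctrl.sign_off(): hands the job in, once; it reports no verdict.
Readings, each from a call of its own:
- ctrl.current_t(): time.
- ctrl.current_q(): joint angles.
- ctrl.current_dq(): joint speeds.
- ctrl.current_effort(): joint torques, N m.
- ctrl.current_tool_pos(): TCP position.
- ctrl.current_eef_rot(): TCP orientation.
- ctrl.current_contact_force(): force on the tool from outside, world axes, zero at the start.
- ctrl.current_wrist_torque(): the same for the moment, N m.
- ctrl.current_grip_width(): opening from 0.0 (shut) to 1.0 (fully open).
Only numpy, scipy, OpenCV 4.12 (cv2) and the standard library are available. Lean on these libraries where they do the work, as an engineer would, in place of code of your own. Each camera call takes 0.05 s, during which the arm holds its last target. There are 200 camera calls.

## Working session

There is one attempt and no reset: what is moved stays moved. The work goes in short steps, each a Python script; the robot and the scene stay as the last script left them, time stands still between calls to the robot, and variables do not carry over. Pictures are saved under pics/ and viewed, about 8 in all and at most 12, crops included, and the job is handed in when it is done.

```bash
mkdir -p pics; ls; python3 - <<'E'
from bench import ctrl
import cv2,numpy as np
for n in("side","top"):
    cv2.imwrite(f"pics/{n}0.png",ctrl.read_camera(n)); p=ctrl.camera_params(n)
    print(n,{k:(np.round(v,3).tolist()) for k,v in p.items()})
print(ctrl.current_t(),np.round(ctrl.current_eef_rot(),3).tolist(),ctrl.current_grip_width())
E
```

```text
pics
side {'fx': 349.696, 'fy': 349.696, 'cx': 247.891, 'cy': 194.294, 'pose': [[0.95, 0.183, -0.252, 0.273], [-0.311, 0.506, -0.804, -0.588], [-0.02, 0.843, 0.538, 0.475], [0.0, 0.0, 0.0, 1.0]]}
top {'fx': 430.635, 'fy': 430.635, 'cx': 257.176, 'cy': 193.751, 'pose': [[0.004, 0.99, -0.14, 0.336], [-1.0, 0.003, -0.002, -0.024], [-0.002, 0.14, 0.99, 1.031], [0.0, 0.0, 0.0, 1.0]]}
0.1 [[0.296, -0.0, -0.955], [0.955, -0.001, 0.296], [-0.001, -1.0, 0.0]] 0.9990410166565851
```

View pics/side0.png

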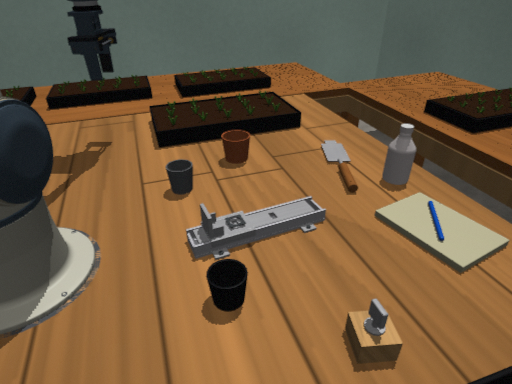

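View pics/top0.png

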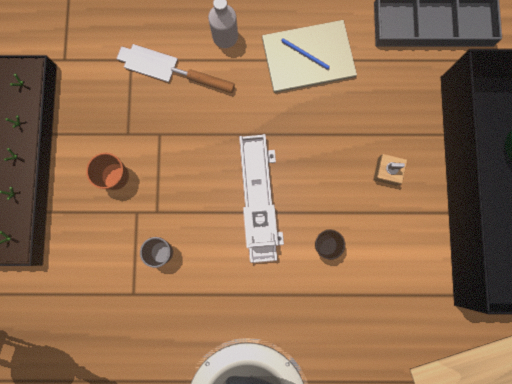

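```bash
python3 - <<'E'
import cv2,numpy as np
t=cv2.imread("pics/top0.png");s=cv2.imread("pics/side0.png")
r=lambda i,k:cv2.resize(i,None,fx=k,fy=k,interpolation=cv2.INTER_CUBIC)
a=r(t[125:275,230:290],4)   # 240x600
b=r(t[145:195,365:415],6) ; c=r(s[290:370,335:410],4) 
C=np.zeros((600,800,3),np.uint8);C[:600,:240]=a;C[:300,240:540]=b;C[280:600,500:800]=c
cv2.imwrite("pics/c1.png",C)
d=r(s[195:265,180:335],5);cv2.imwrite("pics/c2.png",d)
E
```

```text
(no output)
```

View pics/c1.png

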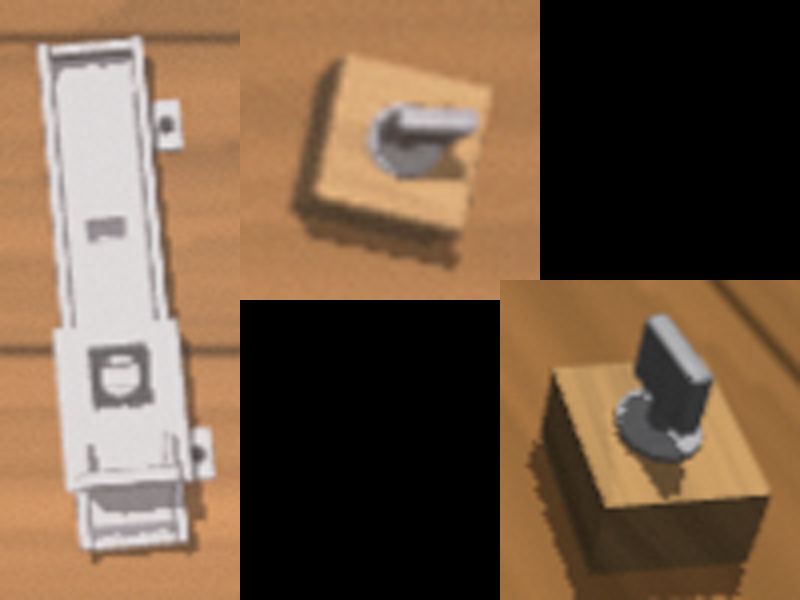

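View pics/c2.png

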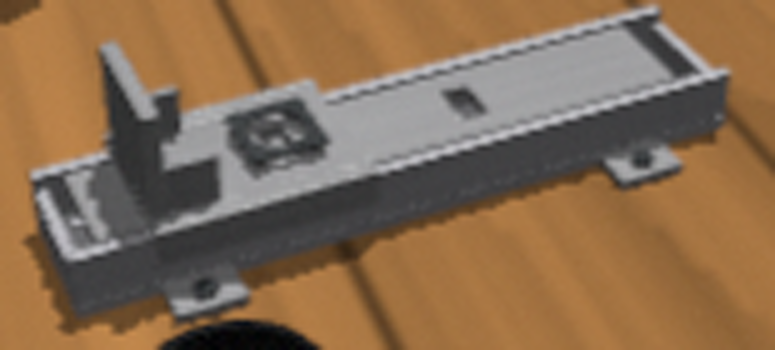

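```bash
cat > h.py <<'E'
import numpy as np
from bench import ctrl
def proj(n,P):
    c=ctrl.camera_params(n); M=np.linalg.inv(np.array(c["pose"])); p=M[:3,:3]@np.asarray(P,float)+M[:3,3]
    return np.array([c["fx"]*p[0]/-p[2]+c["cx"], c["fy"]*-p[1]/-p[2]+c["cy"]])
def ray(n,uv,z):
    c=ctrl.camera_params(n);T=np.array(c["pose"]);d=T[:3,:3]@[(uv[0]-c["cx"])/c["fx"],-(uv[1]-c["cy"])/c["fy"],-1]
    return T[:3,3]+d*(z-T[2,3])/d[2]
E
python3 - <<'E'
from h import *
from scipy.optimize import least_squares
T=lambda u,v:("top",np.array([230+u/4,125+v/4]))
S=lambda u,v:("side",np.array([180+u/5,195+v/5]))
tr=[(T(38,44),-.11,-.031,.03),(T(142,38),-.11,.031,.03),(T(83,548),.19,-.031,.03),(T(187,543),.19,.031,.03),
(S(727,72),-.11,.031,.03),(S(656,10),-.11,-.031,.03),(S(33,175),.19,-.031,.03),(S(68,258),.19,.031,.03)]
sl=[(T(106,229),0,0,.029),(S(466,101),0,0,.028)]
st=[(T(120,376),0,0,.042),(S(277,132),0,0,.042),(T(55,330),-.03,-.036,.035),(T(178,320),-.03,.036,.035),(S(312,82),-.03,-.036,.035),(S(103,45),.064,-.028,.085)]
def res(p):
    c,s=np.cos(p[2]),np.sin(p[2]);o=[]
    for L,dx in((tr,0),(sl,p[3]),(st,p[4])):
        for (n,uv),x,y,z in L:
            x=x+dx;o.append(proj(n,[p[0]+c*x-s*y,p[1]+s*x+c*y,z])-uv)
    return np.concatenate(o)
r=least_squares(res,[.45,-.02,np.pi,0,.08],x_scale=.01,loss="soft_l1")
print("track x,y,yaw,slot,stop",r.x.round(4),np.degrees(r.x[2]));print(res(r.x).reshape(-1,2).round(1).tolist())
B=lambda u,v:("top",np.array([365+(u-240)/6,145+v/6]));D=lambda u,v:("side",np.array([335+(u-500)/4,290+(v-280)/4]))
for nm,pt in(("collar",[(B(405,140),.044),(D(660,427),.044)]),("padtop",[(B(438,115),.084),(D(682,350),.084)]),
 ("ends",[(D(652,320),.084),(D(707,380),.084)]),("endsTop",[(B(400,114),.084),(B(477,114),.084)]),("blockT",[(B(*q),.04) for q in((347,55),(491,90),(460,230),(318,192))]),("blockS",[(D(*q),.04) for q in((553,368),(770,493),(605,507),(690,365))])):
    print(nm,[ray(n,uv,z).round(4).tolist()[:2] for (n,uv),z in pt])
E
```

```text
track x,y,yaw,slot,stop [ 0.5104 -0.0204  3.2319  0.0042  0.0918] 185.17249962341307
[[0.3, -0.2], [0.1, -0.9], [-0.4, 0.3], [0.5, -0.9], [0.5, 0.5], [-0.4, -1.0], [-1.4, -0.5], [-0.2, 1.2], [0.3, -0.6], [-0.3, 0.8], [0.1, -0.9], [-0.5, -0.4], [-0.2, -0.6], [-0.1, -0.8], [-0.6, -0.3], [-1.5, 0.2]]
collar [[0.5362, -0.3372], [0.5365, -0.3388]]
padtop [[0.5377, -0.3372], [0.5374, -0.3382]]
ends [[0.5355, -0.3239], [0.5377, -0.3514]]
endsTop [[0.538, -0.323], [0.5381, -0.3518]]
blockT [[0.5709, -0.3171], [0.5571, -0.3729], [0.5015, -0.3584], [0.5163, -0.3038]]
blockS [[0.5166, -0.3015], [0.5586, -0.3712], [0.5023, -0.3576], [0.5658, -0.317]]
```

```bash
cat >> h.py <<'E'
O=np.array([.5104,-.0204]);YAW=np.radians(185.1725)
ex=np.array([np.cos(YAW),np.sin(YAW)]);ey=np.array([-ex[1],ex[0]])
def W(x,y,z): p=O+x*ex+y*ey; return [p[0],p[1],z]
def L(p): d=np.asarray(p)[:2]-O; return np.array([d@ex,d@ey,p[2]])
def R(deg):
    a=np.radians(deg);x=np.array([np.cos(a),np.sin(a),0]);y=np.array([0,0,-1.]);return np.stack([x,y,np.cross(x,y)],1)
A=5.17
def rep(m=""): print(m,"t",round(ctrl.current_t(),2),"L",(L(ctrl.current_tool_pos())*1e3).round(2),"F",np.round(ctrl.current_contact_force(),1),"w",round(ctrl.current_grip_width(),3))
E
python3 - <<'E'
from h import *
import cv2
ctrl.goto(W(.1518,0,.15),R(A)); rep()
ctrl.command_gripper(.5)
c=ctrl.move_l(W(.1518,0,.060),.1,contact_N=8); rep(c)
ctrl.command_gripper(0); ctrl.sleep(.2); rep("grip")
x=L(ctrl.current_tool_pos())
ctrl.move_l(W(.0642,0,.060),.06); ctrl.sleep(.2); rep("slid")
ctrl.command_gripper(.5); rep("open")
ctrl.move_l(W(.0642,0,.15),.2); rep()
ctrl.goto([.537,-.338,.16],R(2)); rep()
t=ctrl.read_camera("top");s=ctrl.read_camera("side");cv2.imwrite("pics/top1.png",t);cv2.imwrite("pics/side1.png",s)
r=lambda i,k:cv2.resize(i,None,fx=k,fy=k,interpolation=cv2.INTER_CUBIC)
C=np.zeros((600,800,3),np.uint8);C[:600,:240]=r(t[125:275,230:290],4);C[:250,250:800]=r(s[205:255,215:325],5);C[260:600,250:650]=r(s[285:370,320:420],4)
cv2.imwrite("pics/c3.png",C)
E
```

```text
t 2.44 L [151.4   -0.27 150.07] F [ 1.1 -0.1 -0.3] w 1.0
False t 4.32 L [1.5161e+02 7.0000e-02 6.0310e+01] F [ 0.1 -0.8 -0.1] w 0.498
grip t 5.17 L [151.77  -0.    60.05] F [-1.   0.7  4.6] w 0.087
slid t 6.98 L [ 6.411e+01 -3.000e-02  6.005e+01] F [-1.5  0.5  5.2] w 0.087
open t 7.72 L [ 6.422e+01 -1.000e-02  6.000e+01] F [ 0.4 -0.3  0.1] w 0.501
 t 8.32 L [ 6.4350e+01 -4.0000e-02  1.4978e+02] F [-0.2  0.4 -0. ] w 0.499
 t 9.55 L [  2.14 317.25 159.68] F [ 0.3  0.4 -0.3] w 0.502
```

View pics/c3.png

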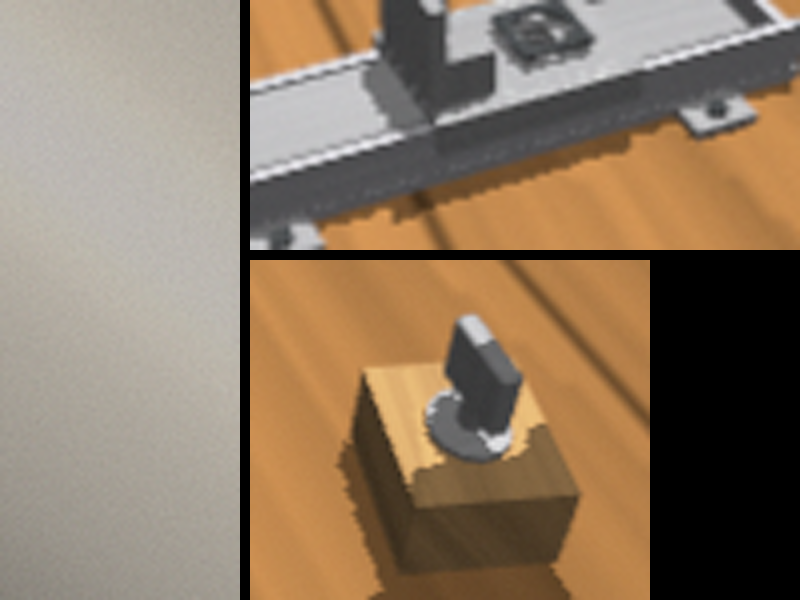

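```bash
python3 - <<'E'
from h import *
import cv2
c=ctrl.move_l([.537,-.338,.052],.1,contact_N=8); rep(c)
ctrl.command_gripper(0); ctrl.sleep(.2); rep("grip")
ctrl.move_l([.537,-.338,.160],.15); rep("lift")
ctrl.goto(W(.0042,0,.160),R(A)); rep("above")
t=ctrl.read_camera("top");s=ctrl.read_camera("side");cv2.imwrite("pics/top2.png",t);cv2.imwrite("pics/side2.png",s)
r=lambda i,k:cv2.resize(i,None,fx=k,fy=k,interpolation=cv2.INTER_CUBIC)
cv2.imwrite("pics/c4.png",r(s[120:270,190:340],4))
print(proj("side",W(.0042,0,.141-.029)),proj("side",W(.0042,0,.179-.034)),proj("side",W(.0042,0,.042)))
E
```

```text
False t 10.88 L [  1.8  319.01  52.64] F [0.1 0.9 0.4] w 0.5
grip t 11.73 L [  2.12 318.71  52.05] F [-0.1 -0.3  2.3] w 0.096
lift t 12.6 L [  2.55 318.31 159.11] F [ 0.1  0.1 -1.9] w 0.092
above t 13.81 L [  3.66   0.97 159.98] F [ 0.1 -0.1 -1. ] w 0.095
[273.69012256 182.51479136] [274.0254371  168.17202277] [273.0315476  210.68472497]
```

View pics/c4.png

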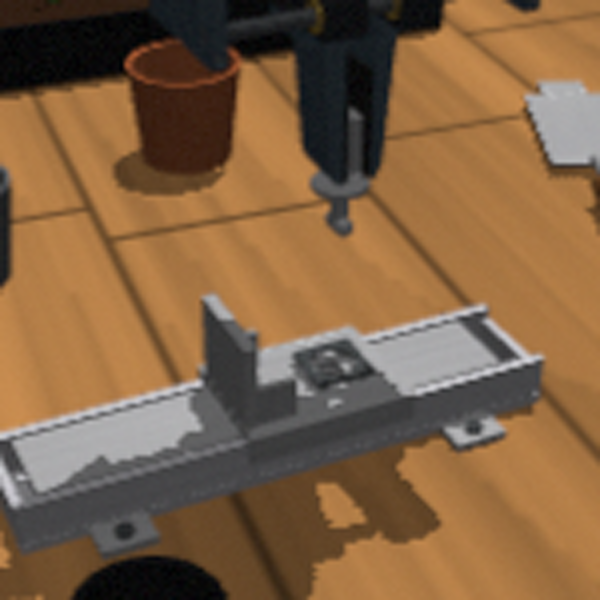

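```bash
cat >> h.py <<'E'
def probe(x,y,zt,f=4,v=.02):
    """straight down at local x,y to zt, stop on contact; returns TCP z (mm)"""
    c=ctrl.move_l(W(x,y,zt),v,contact_N=f); p=L(ctrl.current_tool_pos())*1e3
    print(f"t{ctrl.current_t():.1f} probe {x*1e3:.1f} {y*1e3:.1f} -> {p.round(1)} {c} F{np.round(ctrl.current_contact_force(),1)}"); return p[2],c
E
python3 - <<'E'
from h import *
x,y=.0042,0
ctrl.move_l(W(x,y,.086),.12); ctrl.sleep(.2)
z,c=probe(x,y,.057)
offs=[(1,0),(-1,0),(0,1),(0,-1),(1,1),(-1,1),(1,-1),(-1,-1),(2,0),(-2,0),(0,2),(0,-2)]
for dx,dy in offs:
    if z<69 or not c: break
    ctrl.move_l(W(x+dx*1e-3,y+dy*1e-3,(z+1.5)/1e3),.02)
    z,c=probe(x+dx*1e-3,y+dy*1e-3,.057)
E
```

```text
t16.5 probe 4.2 0.0 -> [ 4.1  0.  57.1] False F[-0.3 -0.1 -0.4]
```

```bash
python3 - <<'E'
from h import *
x,y=.0042,0
for z in(.0535,.0515,.0500,.0493):
    probe(x,y,z,14); ctrl.sleep(.15); rep()
E
```

```text
t16.8 probe 4.2 0.0 -> [ 4.1  0.  53.5] False F[0.4 0.4 1.6]
 t 16.95 L [4.080e+00 2.000e-02 5.356e+01] F [ 1.2 -0.3  1.7] w 0.095
t17.2 probe 4.2 0.0 -> [ 4.1  0.  51.5] False F[ 0.  -1.1  4.9]
 t 17.35 L [4.090e+00 3.000e-02 5.157e+01] F [0.4 0.2 4.4] w 0.1
t17.6 probe 4.2 0.0 -> [ 4.1  0.  50.1] False F[-0.   0.1  6.9]
 t 17.75 L [4.080e+00 3.000e-02 5.015e+01] F [-0.5 -0.   7.6] w 0.095
t18.0 probe 4.2 0.0 -> [ 4.1  0.  49.5] False F[-0.3 -0.1  8.5]
 t 18.15 L [4.080e+00 4.000e-02 4.949e+01] F [ 0.2 -0.2  8.1] w 0.098
```

```bash
python3 - <<'E'
from h import *
p=W(.0042,0,.0492)
for a in(20,45,70,90):
    ctrl.move_l(p,.02,ori=R(A+a)); ctrl.sleep(.1); rep(a); T=ctrl.current_wrist_torque(); print(np.round(T,2))
    if abs(T[2])>1.0 : print("stop");break
E
```

```text
20 t 18.75 L [ 3.99  0.05 49.42] F [-0.3 -0.9  7.6] w 0.098
[-0.05  0.05  0.06]
45 t 19.43 L [3.970e+00 3.000e-02 4.941e+01] F [1.1 0.4 7.5] w 0.098
[-0.03 -0.    0.07]
70 t 20.12 L [3.960e+00 3.000e-02 4.944e+01] F [0.3 0.3 7.9] w 0.099
[ 0.01 -0.06  0.07]
90 t 20.72 L [4.03e+00 3.00e-02 4.94e+01] F [-0.7 -0.1  7.8] w 0.096
[0.05 0.08 0.07]
```

```bash
python3 - <<'E'
from h import *
import cv2
x,y=.0042,0
for z in(.0503,.0510,.0514):
    ctrl.move_l(W(x,y,z),.01,contact_N=12); ctrl.sleep(.15); rep(z)
    if ctrl.current_contact_force()[2]<-5: break
ctrl.move_l(W(x,y,.0510),.01); rep("relax")
ctrl.command_gripper(.45); ctrl.sleep(.2); rep("open")
ctrl.move_l(W(x,y,.14),.12); rep()
ctrl.goto([.45,.25,.25],R(40)); rep()
t=ctrl.read_camera("top");s=ctrl.read_camera("side");cv2.imwrite("pics/top3.png",t);cv2.imwrite("pics/side3.png",s)
r=lambda i,k:cv2.resize(i,None,fx=k,fy=k,interpolation=cv2.INTER_CUBIC)
C=np.zeros((600,800,3),np.uint8);C[:600,:240]=r(t[125:275,230:290],4);C[:400,250:800]=r(s[180:260,210:320],5)
cv2.imwrite("pics/c5.png",C)
for n in("top","side"): print(n,proj(n,W(.0042,0,.083)),proj(n,W(-.011,0,.083)),proj(n,W(.019,0,.083)))
E
```

```text
0.0503 t 21.12 L [ 4.03  0.   50.46] F [0.1 0.6 6.5] w 0.097
0.051 t 21.52 L [4.010e+00 2.000e-02 5.112e+01] F [ 0.4 -0.4  6.2] w 0.095
0.0514 t 21.93 L [4.050e+00 2.000e-02 5.143e+01] F [0.2 0.4 3.7] w 0.093
relax t 22.18 L [4.060e+00 1.000e-02 5.103e+01] F [1.7 0.1 5. ] w 0.098
open t 23.03 L [ 4.180e+00 -1.000e-02  5.101e+01] F [0.5 0.6 0.1] w 0.454
 t 23.93 L [ 4.5600e+00 -1.0000e-01  1.3947e+02] F [-0.5 -0.7 -0.5] w 0.451
 t 25.33 L [  35.8  -274.27  249.43] F [-0.4  0.1 -0.3] w 0.451
top [256.76823605 177.59823414] [256.18208219 170.93968806] [257.34145058 184.10979304]
side [273.40899325 194.53983715] [279.9171751  192.88163246] [266.9868476  196.17612088]
```

View pics/c5.png

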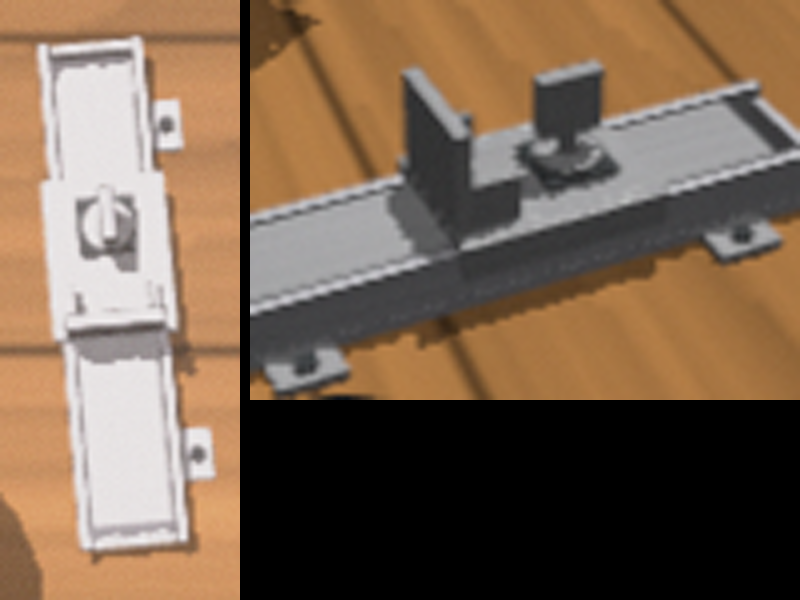

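```bash
python3 - <<'E'
from h import *
ctrl.sleep(.3); rep(); print(ctrl.sign_off())
E
```

```text
t 25.73 L [  35.7  -274.54  249.94] F [ 0.4 -0.3  1.2] w 0.451
the job is handed in; nothing more can be done
None
```

The stop is at the strip's slot and the thumbscrew is through both slots, turned a quarter turn and released. I handed the job in at 25.7 s. No verdict is reported, so the checks below are my own.

- **Stop:** the strip's slot was visible in both pictures, and I put it at x of about +4.2 mm. I gripped the stop by its plate and slid it there.
- **Insertion:** the pin went through both slots at the first try with no contact, so no search was needed.
- **Pressing and turning:** I pressed the ring about 4.5 mm down, with a measured force of at most about 8.5 N. The quarter turn met under 0.1 N m.
- **Last pictures:** the paddle lies along the channel. Its top is within about 0.6 pixel of where it should be when locked with the ring 3 mm down; unlocked it would sit about 1.5 pixels higher.
- **Robot and bystanders:** the arm was well clear and touching nothing when I handed in. It touched nothing except the stop and the screw, but I did not measure the bystanders' positions again.

**What I did not confirm:** I did no upward tug on the locked screw. The force while easing up was still falling (3.7 N at the top) and never changed sign. That the pin is held under the strip therefore rests on the heights, the turn angle and the pictures.

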